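# Lay the breakfast tray

## Task

Lay the breakfast tray, with the edge bearing the orange strip as its front: stand the white salt shaker midway between the dotted white sugar pot and the amber honey jar, in line with them; stand the black pepper mill straight behind the salt, the red sauce bottle straight behind the sugar pot and the teal tumbler straight behind the honey jar, each with a gap of about three centimetres to the thing in front of it. Set the green-lidded spice tin centred on top of the sugar pot's lid. Everything must stand upright, flat and let go, and the blue mug on the counter must not be disturbed.

Things in the scene. Friction and masses are not known exactly. Their poses are not given: they have to be found in the camera images.
- tray: Fixed wooden serving tray, 240 mm (x) by 360 mm (y), board 15 mm thick; a dark rim 12 mm wide along each short side stands 12 mm above the board. Origin: centre of the underside, on the counter. The front edge, with the orange strip, is its -x side, towards the robot (tray turned up to 17 degrees). Behind = the tray's +x, away from the strip; left = +y.
- sugar_pot: White ceramic pot with dark brown dots round it and a paw of dots on its flat white lid, fixed on the tray. Body 68 mm, lid 72 mm in diameter, 85 mm high (lid top 100 mm above the counter). Origin: centre of its underside, on the board; axes parallel to the tray's. It stands 50 mm in front of the tray's centre and 95 mm to its left or right; the honey jar stands on the other side, 190 mm away.
- honey_jar: Amber honey jar with a yellow label band and a flat brass lid, fixed on the tray. Body 68 mm and lid 72 mm in diameter, 85 mm high in all. Origin: centre of its underside, on the board; its x and y axes are parallel to the tray's. See sugar_pot for its place.
- salt: Loose salt shaker, white ceramic with a steel cap pierced by small dark holes. Plain cylinder 42 mm in diameter, 80 mm high, about 0.12 kg. Origin: centre of its underside; z up.
- pepper: Loose black pepper mill with a small brass button on top. Foot 48 mm in diameter up to 30 mm, then a 42 mm shaft up to 88 mm, a 47 mm head to 98 mm, button to 105 mm; about 0.15 kg. Origin: centre of its underside; z up.
- sauce: Loose red squeeze bottle of sauce (rigid) with a white nozzle. Body a cylinder 56 mm in diameter up to 95 mm, nozzle tapering to 128 mm; about 0.25 kg. Origin: centre of its underside; z up.
- tumbler: Loose teal travel tumbler with a steel rim and black lid, closed. Plain cylinder 66 mm in diameter, 120 mm high, about 0.28 kg. Origin: centre of its underside; z up.
- tin: Loose flat spice tin, steel with a green lid. Cylinder 58 mm in diameter, 36 mm high, about 0.08 kg. Origin: centre of its underside; z up.
- mug: Loose blue mug on the counter, not to be disturbed. Rim 76 mm in diameter, 85 mm high, handle on its own +y side reaching about 70 mm from its axis. Origin: centre of its underside. At the start the mug and the five loose things stand upright on the bare counter, three on each side of the tray, at least about 95 mm apart centre to centre.

How it is judged (in metres and radians):
At the end, for the whole second after the job is handed in: Salt midway between pot and jar (15 mm); pepper, sauce and tumbler behind salt, pot and jar: 15 mm sideways (pepper 22 mm from the tray's middle line), gaps about 10 to 50 mm; all on the board; tin on the pot's lid, 12 mm off centre at most; all upright (0.1 rad), at rest, let go (x of salt in the frame of sugar_pot between -0.015 and 0.015 m and y of salt in the frame of tray between -0.015 and 0.015 m and y of pepper in the frame of tray between -0.022 and 0.022 m and horizontal distance between pepper and salt between 0.053 and 0.095 m and x of pepper in the frame of tray above -0.01 m and y of sauce in the frame of sugar_pot between -0.015 and 0.015 m and x of sauce in the frame of sugar_pot between 0.072 and 0.114 m and y of tumbler in the frame of honey_jar between -0.015 and 0.015 m and x of tumbler in the frame of honey_jar between 0.077 and 0.119 m and horizontal distance between tin and sugar_pot below 0.012 m and z of tin in the frame of sugar_pot between 0.081 and 0.089 m and z of salt in the frame of tray between 0.011 and 0.019 m and angle between each of salt, pepper, sauce, tumbler, tin's own z axis and vertical below 0.1 rad and linear speed of each of salt, pepper, sauce, tumbler, tin below 0.02 m/s and angular speed of each of salt, pepper, sauce, tumbler, tin below 0.2 rad/s and contact force between each of salt, pepper, sauce, tumbler, tin and the fingers below 0.1 N and z of pepper in the frame of tray between 0.011 and 0.019 m and z of sauce in the frame of tray between 0.011 and 0.019 m and z of tumbler in the frame of tray between 0.011 and 0.019 m); the robot touches nothing.
It fails at once if the blue mug is moved more than 15 mm or tipped (distance of mug from where it was at the start of the episode above 0.015 m or angle between mug's own z axis and vertical above 0.25 rad).
It also fails if it takes over 131 s, if anything falls off the work surface, if the arm or the gripper's body presses on something with over 40 N, if the wrist force passes 120 N, or if a joint passes its speed limit or range.

## Robot

A 6-joint arm with a two-finger parallel gripper is mounted at the origin on the work surface. World frame = base frame: x ahead of the robot, y to its left, z up, the work surface at z = 0. Lengths are in mm, angles in rad, forces in N, time in s.
With the tool pointing down it reaches from about 350 to 975 mm from the base axis. Payload 7.1 kg.
Tool frame: the origin (TCP) lies on the front face of the gripper's body, between the roots of the fingers; the fingertips stand 80 mm ahead of it and the grasp point (between the pads) lies 61 mm ahead of it (env.tips_ahead is the distance from the TCP to the fingertips, in mm); z points along the fingers, y is the line along which they close (so a half turn about z gives the same grasp; the last joint's range is limited). The gripper opens to 88 mm and grips with 3 to 60 N. Pads are 20 mm wide; open, the fingers measure 115 mm over their backs; the gripper's body (75 mm by 178 mm) begins 61 mm behind the grasp point.
Start: joints at [-1.284, 0.423, 1.63, -0, 1.089, -0.019], TCP at [188.178, -595.982, 302.675] pointing down, gripper open.
Joint ranges: [-3, 3], [-0.9, 2.11], [0.09, 2.58], [-1.31, 4.45], [0.11, 2.69], [-2.54, 2.54]. Speed limits (rad/s): [2.39, 2.39, 3.01, 3.14, 3.14, 3.14].

## Interface

Orientations are given as a unit quaternion [x, y, z, w].
In Python, from station import env, set_gripper, viewer, workorder gives the robot as it stands. Calls block until the motion is done:
- env.reach(position, orientation): joint-space move of the TCP to a pose.
- env.move_l(position, rot=None, rate=150, f_stop=None): straight line of the TCP; rot=None keeps the orientation; rate is the mean speed in mm/s. With f_stop (N) it stops when the force on the tool has changed by that much, and returns True; else False.
- env.move_joints(angles): joint-space move.
- set_gripper(opening): finger opening in mm; the grip force is fixed at half the most; returns when the fingers have stopped.
- env.hold(seconds).
- env.ik(position, orientation): joint angles nearest the present ones, or None.
- env.read_state(): the state.
- viewer.camera(name): name is "scene" or "top" or "wrist"; returns the picture (384x512x3 uint8, blue, green, red); there is no depth.
- viewer.camera_params(name): a dict with "fx", "fy", "cx", "cy" (pixels), "pose" (4x4, takes a point from camera to world coordinates); the wrist camera has in their place "tool_from_camera" (4x4, takes a point from camera to tool coordinates, whose origin is the TCP and whose axes are the flange's). Camera axes: x right, y up, looking along -z (the intrinsics and any distortion apply to the point x, -y, -z); pixel columns grow to the right and rows downward; lengths in mm; the calibration is good to about 2 mm. A picture is of the moment at which its call begins: read the wrist's pose just before it. camera_params takes no time and is no camera call.
A pose or a line that the arm cannot do raises env.IKError and nothing moves.
- workorder.sign_off(): hands the job in; it is judged then, once.
The state is a dict: "time_s": time; "qpos": joint angles; "dq": joint speeds; "tau": joint torques, N m; "tool_pos": TCP position; "orientation": TCP orientation; "force": force on the tool from outside, world axes, zero at the start; "wrist_torque": the same for the moment, N m; "width": finger opening in mm; "grip_force": force on a finger pad.
Only numpy, scipy, OpenCV 4.12 (cv2) and the standard library are available. Lean on these libraries where they do the work, as an engineer would, in place of code of your own. Each camera call takes 0.05 s, during which the arm holds its last target. There are 200 camera calls.

## Working session

There is one attempt and no reset: what is moved stays moved. The work goes in short steps, each a Python script; the robot and the scene stay as the last script left them, time stands still between calls to the robot, and variables do not carry over. Pictures are saved under pics/ and viewed, at most 14 in all, crops included, and the job is handed in when it is done.

```bash
mkdir -p pics; python3 - <<'E'
from station import env,viewer
import cv2,numpy as np
np.set_printoptions(precision=4,suppress=True)
for n in ("top","scene","wrist"):
    im=viewer.camera(n);cv2.imwrite(f"pics/{n}0.png",im);p=viewer.camera_params(n);print(n,p)
s=env.read_state();print(s['time_s'],s['orientation'],s['tool_pos'],s['width'],s['force'])
E
```

```text
top {'fx': 416.3126522299731, 'fy': 416.3126522299731, 'cx': 249.0482268548835, 'cy': 186.89299378405937, 'pose': array([[   0.0141,    0.9941,   -0.1077,  385.2876],
       [  -0.9999,    0.0132,   -0.0094,  -10.7867],
       [  -0.0079,    0.1078,    0.9941, 1132.9598],
       [   0.    ,    0.    ,    0.    ,    1.    ]])}
scene {'fx': 423.2977165758968, 'fy': 423.2977165758968, 'cx': 255.85835570415213, 'cy': 193.62146983179764, 'pose': array([[   0.496 ,   -0.6251,    0.6026, 1205.0063],
       [   0.8683,    0.3606,   -0.3407, -424.5453],
       [  -0.0043,    0.6922,    0.7217,  913.1564],
       [   0.    ,    0.    ,    0.    ,    1.    ]])}
wrist {'fx': 339.67138308856136, 'fy': 339.67138308856136, 'cx': 255.79051741776289, 'cy': 192.3287780303138, 'tool_from_camera': array([[ -0.0006,   0.9698,   0.2439,  66.0492],
       [  1.    ,   0.0009,  -0.0011,   0.2882],
       [ -0.0013,   0.2439,  -0.9698, -82.5219],
       [  0.    ,   0.    ,   0.    ,   1.    ]])}
0.15 [ 0.9883  0.1523 -0.0001 -0.0006] [ 188.0814 -595.6699  302.073 ] 88.10193146444182 [-0.0935 -0.2067 -0.0453]
```

View pics/top0.png

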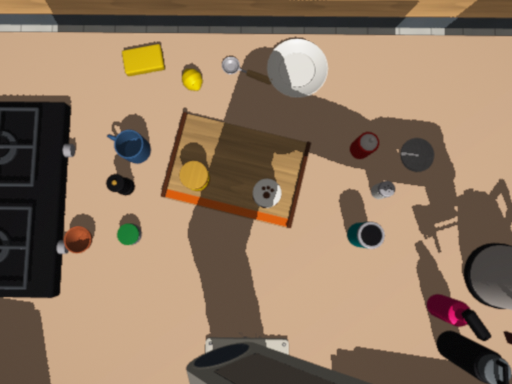

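View pics/scene0.png

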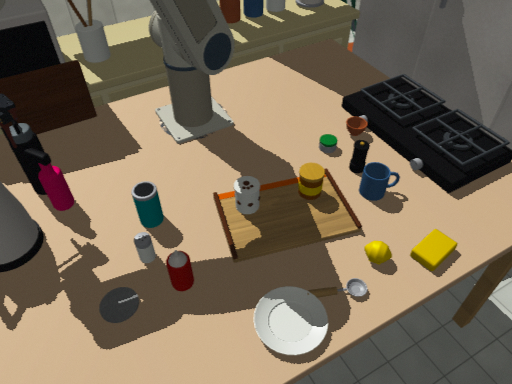

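The top view shows the pot lid at (267,190), the honey lid at (194,177) and the tray between them with its strip at the bottom. The tin is at (128,234), pepper (115,183), mug (130,147), sauce (368,143), salt (385,190) and tumbler (369,236). The scene view agrees. Next I measure with masks in the top view.

```bash
cat > h.py <<'E'
from station import env,set_gripper,viewer,workorder
import cv2,numpy as np
from scipy.spatial.transform import Rotation as R
np.set_printoptions(precision=1,suppress=True)
def cast(p,pose,uv,z):
    uv=np.atleast_2d(uv).astype(float)
    d=np.c_[(uv[:,0]-p['cx'])/p['fx'],-(uv[:,1]-p['cy'])/p['fy'],-np.ones(len(uv))]@pose[:3,:3].T
    o=pose[:3,3]; return o+d*((z-o[2])/d[:,2])[:,None]
def wpose():
    s=env.read_state();T=np.eye(4);T[:3,:3]=R.from_quat(s['orientation']).as_matrix();T[:3,3]=s['tool_pos']
    return T@viewer.camera_params('wrist')['tool_from_camera']
def blobs(im,lo,hi,amin=8):
    m=cv2.inRange(cv2.cvtColor(im,cv2.COLOR_BGR2HSV),lo,hi)
    n,l,st,c=cv2.connectedComponentsWithStats(m)
    return [(c[i],st[i]) for i in np.argsort(-st[1:,4])+1 if st[i,4]>=amin],l
E
python3 - <<'E'
from h import *
im=cv2.imread('pics/top0.png');p=viewer.camera_params('top')
def f(name,roi,lo,hi,z):
    x0,y0,x1,y1=roi
    b,_=blobs(im[y0:y1,x0:x1],lo,hi)
    for c,s in b[:2]:
        m=np.array([s[0]+s[2]/2-.5,s[1]+s[3]/2-.5])+(x0,y0)
        print(name,c+(x0,y0),s[2:],cast(p,p['pose'],c+(x0,y0),z)[0],'bbox',cast(p,p['pose'],m,z)[0])
f('tin',(110,215,145,250),(40,80,40),(85,255,255),36)
f('honey',(170,150,220,200),(18,150,150),(32,255,255),100)
f('pot',(248,172,290,215),(0,0,110),(180,70,255),100)
f('strip',(150,180,300,230),(3,200,150),(14,255,255),15)
f('sauce',(345,125,385,162),(0,0,90),(180,110,255),126)
f('salt',(370,178,400,205),(0,0,90),(180,70,255),80)
f('tumb',(355,220,388,250),(0,0,0),(180,255,45),120)
f('pepper',(100,170,140,200),(15,100,80),(30,255,255),105)
f('mug',(105,120,155,165),(100,80,30),(120,255,255),85)
crop=im[105:255,95:430];cv2.imwrite('pics/topz.png',cv2.resize(crop,None,fx=2.38,fy=2.38,interpolation=cv2.INTER_CUBIC))
E
```

```text
tin [127.6 233.6] [ 22  22 385] [376.6 316.6  36. ] bbox [376.9 316.8  36. ]
honey [193.3 175.6] [ 29  31 675] [523.9 138.9 100. ] bbox [522.8 139.8 100. ]
pot [267.5 193.5] [ 28  28 451] [481.4 -47.4 100. ] bbox [481.3 -47.2 100. ]
strip [181.8 196.4] [ 34  14 240] [478.2 180.7  15. ] bbox [478.  178.9  15. ]
strip [271.2 218.4] [ 32  14 223] [422.3 -60.7  15. ] bbox [422.1 -61.6  15. ]
sauce [364.9 141.4] [ 40  37 839] [ 610.6 -284.4  126. ] bbox [ 606.6 -283.3  126. ]
sauce [370.4 142.5] [11 11 57] [ 608.  -297.8  126. ] bbox [ 609.2 -296.8  126. ]
salt [383.3 193.5] [ 24  18 188] [ 487.1 -341.2   80. ] bbox [ 494.7 -339.3   80. ]
tumb [370.9 234.8] [ 19  20 302] [ 382.7 -296.8  120. ] bbox [ 383.4 -297.   120. ]
tumb [356.  227.8] [ 5 12 25] [ 399.1 -261.1  120. ] bbox [ 395.  -263.5  120. ]
pepper [114.  182.3] [ 5  6 24] [503.7 335.7 105. ] bbox [503.2 335.7 105. ]
mug [131.1 145.8] [ 42  33 888] [600.7 303.2  85. ] bbox [600.2 309.8  85. ]
```

View pics/topz.png

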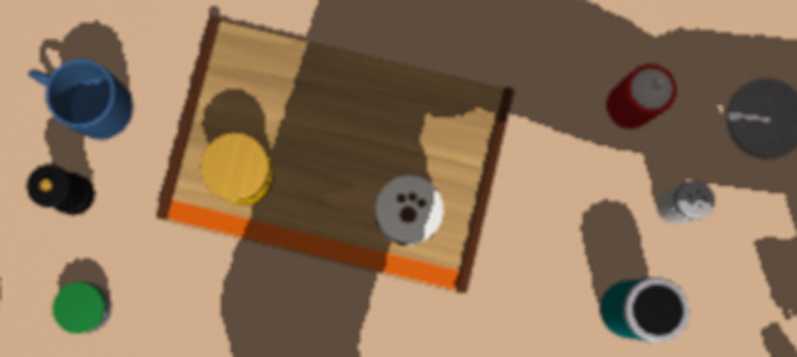

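```bash
cat >> h.py <<'E'
def quat(phi,flip=False):
    y=np.array([np.cos(phi),np.sin(phi),0])*(-1 if flip else 1);z=np.array([0,0,-1.])
    return R.from_matrix(np.c_[np.cross(y,z),y,z]).as_quat()
def best(pos,phi):
    q0=np.array(env.read_state()['qpos']);c=[]
    for f in (0,1):
        j=env.ik(pos,quat(phi,f))
        if j is not None:c.append((np.abs(np.array(j)-q0).max(),f))
    return quat(phi,min(c)[1])
E
python3 - <<'E'
from h import *
s=env.read_state();env.move_l(np.array(s['tool_pos'])+[0,0,80],rate=200)
phi=np.arctan2(-186,-42)
for n,x,y,z in [('tumbler',383,-297,300),('salt',490,-340,300),('sauce',608,-297,300),('tray',502,46,320),('pepper',503,336,300),('tin',377,317,300)]:
    env.reach([x,y,z],quat(phi)); env.hold(.2)
    T=wpose(); im=viewer.camera('wrist'); cv2.imwrite(f'pics/w_{n}.png',im); np.save(f'pics/w_{n}.npy',T)
    print(n,env.read_state()['time_s'],env.read_state()['tool_pos'],env.read_state()['qpos'])
ims=[cv2.resize(cv2.imread(f'pics/w_{n}.png'),(266,200)) for n in ('tumbler','salt','sauce','tray','pepper','tin')]
cv2.imwrite('pics/mont.png',np.vstack([np.hstack(ims[:3]),np.hstack(ims[3:])]))
E
```

```text
tumbler 2.3167 [ 382.9 -297.6  300.1] [-0.7  0.2  1.9 -0.   1.   1.1]
salt 3.1 [ 489.1 -339.8  300.2] [-0.6  0.4  1.7 -0.   1.1  1.2]
sauce 3.9167 [ 607.  -297.7  300.3] [-0.5  0.5  1.5 -0.   1.1  1.3]
tray 5.5167 [502.4  45.3 319.8] [ 0.1  0.2  1.9 -0.   1.   1.9]
pepper 6.8833 [503.5 334.9 300.3] [ 0.6  0.4  1.7 -0.   1.1  2.4]
tin 7.7083 [378.  317.2 300. ] [ 0.7  0.2  1.9 -0.   1.   2.5]
```

View pics/mont.png

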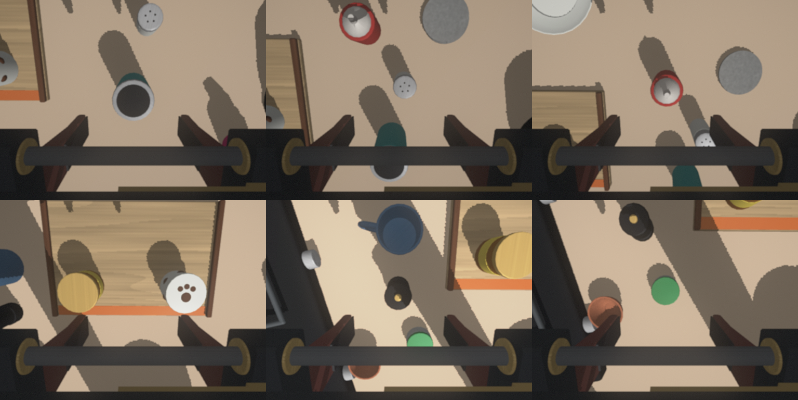

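The wrist views show each target near the image centre: tumbler (254,189), salt (266,167), sauce (260,173), pepper button (252,189) and tin (256,175). In the tray view the honey lid is at (150,179) and the pot lid at (358,179). I refine these with masks.

```bash
python3 - <<'E'
from h import *
p=viewer.camera_params('wrist')
def f(label,pic,c0,r,lo,hi,z,dia):
    im=cv2.imread(f'pics/w_{pic}.png');T=np.load(f'pics/w_{pic}.npy')
    x0,y0=c0[0]-r,c0[1]-r
    sub=im[max(y0,0):c0[1]+r,x0:c0[0]+r]; y0=max(y0,0)
    m=cv2.inRange(cv2.cvtColor(sub,cv2.COLOR_BGR2HSV),lo,hi)
    cs=cv2.findContours(m,cv2.RETR_EXTERNAL,cv2.CHAIN_APPROX_NONE)[0]
    c=max(cs,key=cv2.contourArea).reshape(-1,2)
    w=cast(p,T,c+[x0,y0],z)[:,:2].astype(np.float32)
    (cx,cy),rr=cv2.minEnclosingCircle(w); h=cv2.contourArea(cv2.convexHull(w))
    M=cv2.moments(cv2.convexHull(w))
    print(label,'circ',np.array([cx,cy]),'dia %.1f areadia %.1f expect %.0f'%(2*rr,2*np.sqrt(h/np.pi),dia),'cen',np.array([M['m10'],M['m01']])/M['m00'])
f('tumbler','tumbler',(254,189),50,(0,0,75),(180,60,255),120,66)
f('salt','salt',(266,167),32,(0,0,100),(180,45,255),80,42)
f('sauce','sauce',(260,173),45,(0,150,60),(8,255,255),95,56)
f('sauce2','sauce',(260,173),45,(170,150,60),(180,255,255),95,56)
f('pepper','pepper',(252,189),20,(12,80,100),(32,255,255),105,12)
f('tin','tin',(256,175),45,(45,80,40),(85,255,255),36,58)
f('honey','tray',(152,176),50,(15,90,150),(32,255,255),100,72)
f('pot','tray',(358,179),50,(0,0,165),(180,70,255),100,72)
v=[cv2.resize(cv2.imread(f'pics/w_{n}.png')[y-55:y+55,x-60:x+60],(260,238),interpolation=cv2.INTER_CUBIC) for n,x,y in [('sauce',260,173),('tray',152,179),('tray',358,179)]]
cv2.imwrite('pics/m2.png',np.hstack(v))
E
```

```text
tumbler circ [ 384.7 -298.8] dia 112.4 areadia 87.5 expect 66 cen [ 385.8 -299. ]
salt circ [ 500.  -353.4] dia 41.9 areadia 40.4 expect 42 cen [ 499.7 -353.2]
sauce circ [ 616.5 -303.7] dia 52.5 areadia 51.5 expect 56 cen [ 616.2 -303.6]Traceback (most recent call last):
  File "<stdin>", line 17, in <module>
  File "<stdin>", line 9, in f
ValueError: max() iterable argument is empty
```

```bash
cat > m.py <<'E'
from h import *
p=viewer.camera_params('wrist')
def f(label,pic,c0,r,lo,hi,z,dia):
    im=cv2.imread(f'pics/w_{pic}.png');T=np.load(f'pics/w_{pic}.npy')
    x0,y0=c0[0]-r,max(c0[1]-r,0)
    sub=im[y0:c0[1]+r,x0:c0[0]+r]
    m=cv2.inRange(cv2.cvtColor(sub,cv2.COLOR_BGR2HSV),lo,hi)
    m=cv2.morphologyEx(m,cv2.MORPH_OPEN,np.ones((2,2),np.uint8))
    cs=cv2.findContours(m,cv2.RETR_EXTERNAL,cv2.CHAIN_APPROX_NONE)[0]
    if not cs: print(label,'none');return
    c=max(cs,key=cv2.contourArea).reshape(-1,2)
    w=cast(p,T,c+[x0,y0],z)[:,:2].astype(np.float32)
    (cx,cy),rr=cv2.minEnclosingCircle(w); h=cv2.contourArea(cv2.convexHull(w))
    M=cv2.moments(cv2.convexHull(w)); cen=np.array([M['m10'],M['m01']])/M['m00']
    print(label,'circ',np.array([cx,cy]),'dia %.1f areadia %.1f expect %.0f'%(2*rr,2*np.sqrt(h/np.pi),dia),'cen',cen)
    return cen
E
python3 - <<'E'
from m import *
f('tumbler','tumbler',(254,189),40,(0,0,0),(180,255,70),120,55)
f('tumblerrim','tumbler',(254,189),50,(0,0,130),(180,40,255),120,66)
f('sauce','sauce',(260,173),45,(0,120,40),(10,255,255),95,56)
f('pepper','pepper',(252,189),20,(12,80,100),(32,255,255),105,12)
f('tin','tin',(256,175),45,(45,80,40),(85,255,255),36,58)
f('honey','tray',(152,176),50,(15,90,150),(25,255,255),100,72)
f('pot','tray',(358,179),50,(0,0,165),(180,40,255),100,72)
im=cv2.imread('pics/w_tumbler.png');print(cv2.cvtColor(im[189:190,200:310:5],cv2.COLOR_BGR2HSV).tolist())
v=[cv2.resize(cv2.imread(f'pics/w_{n}.png')[y-55:y+55,x-60:x+60],(260,238),interpolation=cv2.INTER_CUBIC) for n,x,y in [('sauce',260,173),('tray',152,179),('tray',358,179)]]
cv2.imwrite('pics/m2.png',np.hstack(v))
E
```

```text
tumbler circ [ 381. -299.] dia 50.0 areadia 49.6 expect 55 cen [ 381. -299.]
tumblerrim circ [ 381.1 -299.2] dia 65.0 areadia 63.8 expect 66 cen [ 380.5 -299.2]
sauce circ [ 616.  -304.5] dia 54.9 areadia 53.6 expect 56 cen [ 615.8 -304.2]
pepper circ [503.3 335. ] dia 12.8 areadia 11.7 expect 12 cen [503.4 335.4]
tin circ [375.4 315.6] dia 55.8 areadia 54.8 expect 58 cen [375.4 315.7]
honey circ [523.1 131.6] dia 84.3 areadia 75.1 expect 72 cen [524.1 133.9]
pot circ [482.4 -47.1] dia 71.7 areadia 70.6 expect 72 cen [482.5 -47.2]
[[[16, 60, 180], [15, 61, 180], [15, 61, 181], [15, 51, 155], [15, 3, 150], [8, 14, 75], [9, 32, 56], [10, 28, 54], [15, 26, 58], [30, 15, 52], [10, 14, 53], [0, 15, 52], [15, 19, 55], [5, 27, 57], [15, 18, 57], [15, 18, 56], [6, 21, 60], [12, 21, 61], [165, 3, 157], [15, 3, 148], [16, 58, 180], [16, 61, 181]]]
```

View pics/m2.png

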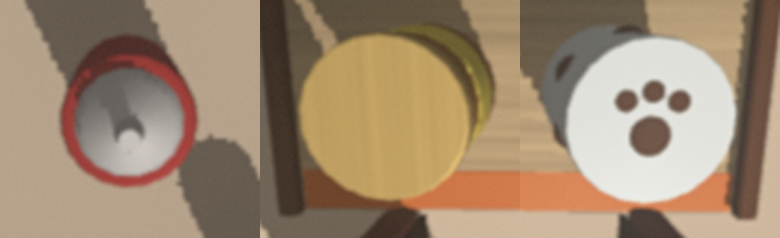

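The crop shows the sauce nozzle tip at full-image pixel (259.5,182.7). The honey lid circle is centred at (149.2,178.1), clear of the body that merged into its mask.

```bash
python3 - <<'E'
from m import *
c=lambda n,uv,z:print(n,uv,cast(p,np.load(f'pics/w_{n}.npy'),uv,z)[0])
c('sauce',(259.5,182.7),128);c('sauce',(259.5,173+(125-119)*.462),95)
c('tray',(149.2,178.1),100);c('tray',(149.2-38.8,178.1),100);c('tray',(149.2+38.8,178.1),100)
f('pepper','pepper',(252,189),20,(12,80,100),(32,255,255),105,12)
# tray rims/strip: angle of strip's lower edge
im=cv2.imread('pics/w_tray.png');T=np.load('pics/w_tray.npy')
m=cv2.inRange(cv2.cvtColor(im,cv2.COLOR_BGR2HSV),(5,130,60),(14,255,255));m[:195]=0;m[245:]=0
print([ (u,np.flatnonzero(m[:,u])[[0,-1]]) for u in range(200,310,20) if m[:,u].any()])
for u in (210,300):
    v=np.flatnonzero(m[:,u])[-1];print(cast(p,T,(u,v),15)[0])
E
```

```text
sauce (259.5, 182.7) [ 615.8 -303.2  128. ]
sauce (259.5, 175.772) [ 614.5 -303.4   95. ]
tray (149.2, 178.1) [527.4 138.1 100. ]
tray (110.39999999999999, 178.1) [535.2 172.4 100. ]
tray (188.0, 178.1) [519.6 103.8 100. ]
pepper circ [503.3 335. ] dia 12.8 areadia 11.7 expect 12 cen [503.4 335.4]
[(200, array([203, 219])), (220, array([203, 219])), (240, array([203, 220])), (260, array([203, 220])), (280, array([204, 220])), (300, array([204, 220]))]
[452.1 112.2  15. ]
[426.9   7.2  15. ]
```

```bash
cat >> h.py <<'E'
POT=np.array([482.5,-47.2]);HON=np.array([527.2,138.1]);M=(POT+HON)/2
yh=(HON-POT)/np.linalg.norm(HON-POT);xh=np.array([yh[1],-yh[0]])
PX=np.arctan2(xh[1],xh[0]);PY=np.arctan2(yh[1],yh[0])
def pick(xy,g,phi):
    set_gripper(88); P=lambda z:[xy[0],xy[1],z]
    env.reach(P(g+61+125),best(P(g+61+125),phi))
    env.move_l(P(g+61),rate=150); w=set_gripper(0); s=env.read_state()
    print('grip',s['width'],s['grip_force'],s['time_s'])
    env.move_l(P(g+61+180),rate=200); print('lifted',env.read_state()['width'])
def place(xy,z0,g,phi,opening):
    P=lambda z:[xy[0],xy[1],z]
    zt=z0+g+61
    env.reach(P(max(zt+60,g+61+180)),best(P(max(zt+60,g+61+180)),phi))
    env.move_l(P(zt+12),rate=150); env.hold(.2)
    hit=env.move_l(P(zt-4),rate=20,f_stop=4); print('down',hit,env.read_state()['tool_pos'],'expect',zt)
    set_gripper(opening); env.hold(.15)
    env.move_l(P(zt+110),rate=150); s=env.read_state();print('t',s['time_s'])
E
python3 - <<'E'
from h import *
pick((499.7,-353.2),52,PY)
place(M,15,52,PX,62)
E
```

```text
grip 41.45827299325034 29.999414831399918 12.1167
lifted 41.54410109496019
down True [504.7  45.5 127.8] expect 128
t 18.1833
```

```bash
python3 - <<'E'
from h import *
pick((503.4,335.3),62,PY); place(M+75*xh,15,62,PY,60)
pick((615.2,-303.3),76,PY); place(POT+93*xh,15,76,PY,74)
pick((380.7,-299.1),78,PY); place(HON+98*xh,15,78,PY,84)
x,y=M; env.reach([x-20,y,350],quat(PY+np.pi)); env.hold(.2)
np.save('pics/w_chk.npy',wpose());cv2.imwrite('pics/w_chk.png',viewer.camera('wrist'));cv2.imwrite('pics/top1.png',viewer.camera('top'))
print(env.read_state()['time_s'])
E
```

```text
grip 46.21964686283182 30.000096559524536 21.6083
lifted 45.99057861466299
down True [577.8  28.1 137.9] expect 138
t 27.3167
grip 55.495670647185435 29.96862441301346 30.7833
lifted 55.54683907394871
down True [572.9 -68.8 152.1] expect 152
t 36.2833
grip 65.72557277686231 29.991100933402777 39.3417
lifted 65.91496320470804
down True [622.4 115.3 154.4] expect 154
t 45.6417
48.5167
```

View pics/w_chk.png

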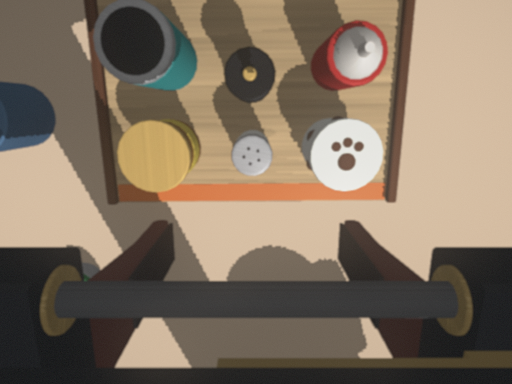

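All four stand upright on the tray: tumbler lid (133,42), pepper button (250,74), nozzle (366,47), salt cap (251,156), pot lid (346,155), honey lid (155,156). The tin is next, then the measured check.

```bash
python3 - <<'E'
from h import *
pick((375.4,315.7),22,PY); place(POT,100,22,PY,76)
x,y=M; env.reach([x+10,y,370],quat(PY+np.pi)); env.hold(.3)
np.save('pics/w_chk2.npy',wpose());cv2.imwrite('pics/w_chk2.png',viewer.camera('wrist'));print(env.read_state()['time_s'])
E
cat > chk.py <<'E'
from m import *
p=viewer.camera_params('wrist');T=np.load('pics/w_chk.npy')
fr=lambda w:((w[:2]-M)@xh,(w[:2]-M)@yh)
for n,uv,z in [('pot',(346,155),100),('honey',(155,156.5),100),('salt',(251.5,155.5),80+15),('pepper',(250,74),120),('nozzle',(366,47),143),('tumbler lid',(133,42),135)]:
    w=cast(p,T,uv,z)[0];print(n,w,'tray-ish x,y',np.array(fr(w)))
E
python3 chk.py
```

```text
grip 57.709071984508874 30.00111624598503 51.6167
lifted 57.72371954939694
down True [482.4 -47.3 183.2] expect 183
t 57.0083
57.925
pot [484.  -46.2 100. ] tray-ish x,y [  1.2 -94. ]
honey [526.6 136.6 100. ] tray-ish x,y [-0.2 93.7]
salt [504.6  44.4  95. ] tray-ish x,y [ 0.  -1.1]
pepper [577.6  27.6 120. ] tray-ish x,y [74.9 -0.3]
nozzle [573.6 -66.6 143. ] tray-ish x,y [ 93.1 -92.8]
tumbler lid [622.4 114.2 135. ] tray-ish x,y [98.2 94.4]
```

View pics/w_chk2.png

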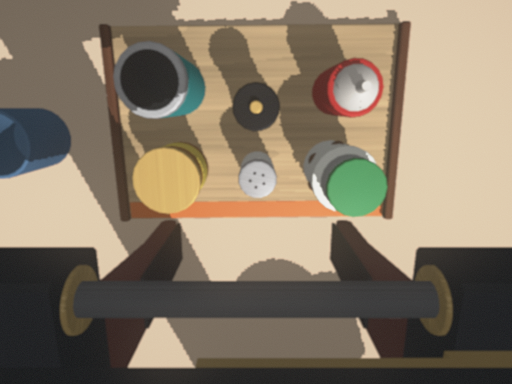

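The tin sits on the pot at (357,187) and everything else is unchanged. I check its offset from the pot and hand in only if it is within tolerance.

```bash
python3 - <<'E'
from m import *
c=f('tin','chk2',(357,187),40,(45,80,40),(85,255,255),136,58)
e=np.hypot(*(c-POT));print(e)
if e<8:
    print(workorder.sign_off())
E
```

```text
tin circ [481.8 -48.9] dia 57.9 areadia 56.2 expect 58 cen [481.7 -48.7]
1.6597372463226385
the job is handed in; nothing more can be done
None
```

The breakfast tray is laid and handed in at about 58 s of the 131 s allowed. In the last wrist pictures the salt, pepper, sauce and tumbler were upright and within about 3 mm of their targets, the tin was about 2 mm off the pot's centre, and the mug was never touched; no verdict came back.

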